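# Set the welding control box to its two-dot range and start it

### The job

On the welding set's control box, push the upright tab of the rotary selector round with your fingertips until it clicks in, pointing at the round plate with two dots; then press the push button all the way down and let it come up again. Only push, gently: do not grip the tab, do not press the button before the selector is set, and leave the nut, the tape measure and the spanner beside the box where they lie.

Things in the scene. Friction and masses are not known exactly. Their poses are not given: they have to be found in the camera images.
- control_box: Flat grey control box, 250 x 250 mm, screwed to the bench; dark top plate 42 mm above the bench. Origin on the bench on the selector's axis; the box spans x -115 to 135, y -125 to 125 mm in its own frame, z up; yaw varies. On top: the selector in the middle, three round plates and an off mark (white bar) on an arc on the far (+x) side, a push button in the near right corner.
- selector: Black round dial, 104 mm across, 11 mm high, steel hub 20 mm high, one upright steel tab. Turns about its z (vertical). Origin on the axis, 43 mm above the bench; x points outward along the tab. The tab is a flat fin 8 mm thick (y -4 to 4 mm), x from 40 to 82 mm, top at z = 46 mm; push on either flat side. Set when the tab's line passes within 10 mm of the plate's centre.
- tab_top (a point): Centre of the tab's top edge, 61 mm from the axis, 89 mm above the bench. From one position to the next a spring resists with up to about 6 N at the middle of the tab; past half-way it pulls on by itself into the next position and stays there.
- off_mark (a point): Plain white bar on the box's top, 103 mm from the selector's axis: the off position, where the tab starts. The selector clicks into four positions 35 degrees apart: in the box's frame the tab then points -52.5 (off), -17.5, 17.5 or 52.5 degrees from the box's x axis, counter-clockwise from above positive. It stops just outside the end ones.
- plate_one_dot: Round white plate, 34 mm in diameter, 2.5 mm thick, fixed to the box's top, with one raised black dot of 10 mm. The origin is the centre of its underside, 105 mm from the selector's axis. The three plates change places among the last three selector positions.
- plate_two_dots: The wanted plate: the same round white plate with two raised black dots side by side. The origin is the centre of its underside, 105 mm from the selector's axis, level with the box's top.
- plate_three_dots: The same round white plate with three raised black dots. The origin is the centre of its underside, 105 mm from the selector's axis.
- start_button_top (a point): The centre of the top face of the black round push button (30 mm in diameter, in a steel housing), in the near right corner of the box's top, at x -60, y -80 mm in the box's frame. It is pressed straight down 6 mm against a spring, about 5 N at the bottom, and comes up by itself. It counts as pressed from 4.5 mm.
- start_button (a joint): How far the push button is down (m): 0 up, 0.006 fully down.
- nut_m16: Loose hexagon nut, 24 x 27 x 13 mm, on the bench to the right of the box; leave it alone. Origin at the centre of its underside.
- tape_measure: Loose pocket tape measure, 80 x 72 x 34 mm, on the bench to the right of the box; leave it alone. Origin at the centre of its underside.
- spanner_17: Loose combination spanner, 183 x 33 x 8 mm, on the bench to the left of the box; leave it alone. Origin at the centre of its underside.

How it is judged:
On the way, in this order (a step that is already met when the one before it is completed fails the run):
1. the selector stands still with its tab pointing at the plate with two dots (y of plate_two_dots in the frame of selector between -0.01 and 0.01 m and x of plate_two_dots in the frame of selector above 0.05 m and angular speed of selector below 0.05 rad/s), for 0.3 s.
2. the push button is pressed down (value of joint start_button above 0.0045 m), for 0.05 s.
At the end, for the whole second after the job is handed in: The selector is at rest with its tab's line within 10 mm of the centre of the two-dot plate, the push button has been pressed (4.5 mm or more) after that and is up again (within 1.5 mm), and the nut, tape measure and spanner lie within 10 mm of where they were (all of step 1 and value of joint start_button below 0.0015 m and distance of each of nut_m16, tape_measure, spanner_17 from where it was at the start of the episode below 0.01 m); the robot touches nothing.
It fails at once if the push button is pressed while the selector does not point at the two-dot plate (value of joint start_button above 0.003 m and not (y of plate_two_dots in the frame of selector between -0.01 and 0.01 m and x of plate_two_dots in the frame of selector above 0.05 m)).
It fails at once if the selector is gripped or pushed roughly (fingers press on it with more than 25 N) (contact force between the fingers and selector above 25 N).
It fails at once if the nut, tape measure or spanner is moved by more than 10 mm or lifted (distance of any of nut_m16, tape_measure, spanner_17 from where it was at the start of the episode above 0.01 m).
It also fails if it takes over 45 s, if anything falls off the work surface, if the arm or the gripper's body presses on something with over 40 N, if the wrist force passes 120 N, or if a joint passes its speed limit or range.

### The arm

A 6-joint arm with a two-finger parallel gripper is mounted at the origin on a cart in front of the work surface, level with it; the furniture and walls round the work are solid. World frame = base frame: x ahead of the robot, y to its left, z up, the work surface at z = 0. Lengths are in m, angles in rad, forces in N, time in s.
With the tool pointing down it reaches from about 0.375 to 0.9 m from the base axis. Payload 3.1 kg.
Tool frame: the origin (TCP) lies at the very end of the fingers, on their centre line; the grasp point (between the pads) lies 19 mm behind it; x points along the fingers, z is the direction in which the jaws open and shut, and the axes are right-handed (so a half turn about x gives the same grasp; the last joint's range is limited). The gripper opens to 87 mm and grips with 3 to 60 N. Pads are 19 mm wide; open, the fingers measure 117 mm over their backs; the gripper's body (75 mm by 190 mm) begins 51 mm behind the grasp point.
Start: joints at [1.024, 0.527, 1.433, -0, 1.181, -0.178], TCP at [0.225, 0.583, 0.223] pointing down, gripper open.
Joint ranges: [-3.08, 3.08], [-0.75, 2.2], [0.22, 2.44], [-1.43, 4.57], [0, 2.65], [-2.85, 2.85]. Speed limits (rad/s): [2.79, 2.79, 3.14, 3.14, 3.14, 3.14].

### API

Orientations are given as a unit quaternion [x, y, z, w].
In Python, from rig import get_obs, vision, hand_in gives the robot as it stands. The module is installed in compiled form; this text tells all that it offers.
- The arm moves only by the tool step_arm, never from a script. Its arguments are lists of equal length, an entry for each row: "slide": the shift along the world's x, y, z scaled (see below), a list of three; "turn": the turn, a rotation vector about the world's x, y, z scaled (see below), a list of three. In form: {"slide": [[dx, dy, dz], ...], "turn": [[wx, wy, wz], ...]}. A call has 1 to 12 rows; each row is the pose to reach, as a shift and turn from the pose commanded when the call began, turning the shorter way round; what a row does not reach only later rows make up. The controller multiplies each number of a shift by 0.1 m and each number of a turn by 2 pi rad. A row lasts 1/10 s, in which the tool goes at most 50 mm and 8.59 degrees, less where a joint would pass 70% of its speed; a pose out of reach is approached as far as the arm can. A call with a number of a shift or a turn outside -1 to 1 is refused whole. A call with a gripper value outside its range is refused whole. "jaw" is the opening, from 0 (shut) to 1 (fully open), set as the call begins (left out, the last holds). The fingers move at their own pace and stop on an object; "newtons" is the grip in N (left out, the last holds). Time passes only in rows, so rows that repeat a pose let the fingers close. It gives the time, the measured TCP pose, the force and the opening at its end, in the units of the state.
- get_obs(): the state, without advancing time (a new reading comes with each control period).
- vision.camera(name): name is "scene" or "top" or "wrist"; returns a dict with "image" (420x560x3 uint8, red, green, blue), "depth" (420x560 float32, m along the optical axis (not along the pixel's ray), 0 where there is no reading), "mtx" (3x3 intrinsics, pixels), "dist" ([k1, k2, p1, p2, k3] as OpenCV has them; the pictures are not rectified), "T" (4x4, takes a point from camera to world coordinates). Camera axes: x right, y down, z forward; pixel columns grow to the right and rows downward; lengths in m; the calibration is good to about 2 mm. A picture is of the moment at which its call begins.
- hand_in(): hands the job in, once; it reports no verdict.
Trained networks look in a picture, given as the dict that the camera call returned (one of the last four; its "shot" number tells which), for a name from the list of things; names that differ only in an ending like _2 or _b are one class to them, and where a whole thing is asked for, a point or a joint stands for the part that bears it (a point fixed in the world has none). Each returns a list of dicts, best first, with "p" (0 to 1); they miss things now and then, are a little off and sometimes report something else, mostly with a low value. They report only what shows in the picture. A call takes as long as a camera call.
- vision.silhouettes(picture, thing): "mask" (420x560 bool, what is visible of it) and "centre" ([column, row] in pixels, amid what is visible of it).
- vision.spot_point(picture, thing): "centre" ([column, row] in pixels: a listed point, or the origin of a listed thing).
The state is a dict: "time": time; "q": joint angles; "joint_velocities": joint speeds; "joint_torque": joint torques, N m; "position": TCP position; "tool_rot": TCP orientation; "ft_force": force on the tool from outside, world axes, zero at the start; "moment": the same for the moment, N m; "grip_width": finger opening in m.
Only numpy, scipy, OpenCV 4.12 (cv2) and the standard library are available. Lean on these libraries where they do the work, as an engineer would, in place of code of your own. Each camera call takes 0.05 s, during which the arm holds its last target.

## Working session

There is one attempt and no reset: what is moved stays moved. The work goes in short steps, Python scripts to look and compute and a tool call to move; the robot and the scene stay as the last step left them, time stands still between calls to the robot, and variables do not carry over. Pictures are saved under pics/ and viewed, and the job is handed in when it is done.

Besides the shell and the picture viewer there is one more tool, called after "Call:" as name(argument=value, ...) on one line, values as JSON. step_arm: Moves the arm, as the interface text tells. Its arguments: {"type":"object","properties":{"slide":{"type":"array"},"turn":{"type":"array"},"jaw":{"type":"number"},"newtons":{"type":"number"}},"required":["slide","turn"]}

```bash
mkdir -p pics
cat > h.py <<'E'
import numpy as np, cv2
from rig import get_obs, vision, hand_in
def ray(P,px):
    u=cv2.undistortPoints(np.array([[px]],float),P['mtx'],np.array(P['dist'],float)).ravel()
    d=np.array([u[0],u[1],1.0]); T=np.array(P['T']); return T[:3,3],T[:3,:3]@d
def atz(P,px,z):
    o,d=ray(P,px); return o+d*(z-o[2])/d[2]
def dep(P,px):
    c,r=int(round(px[0])),int(round(px[1])); z=np.median(P['depth'][r-2:r+3,c-2:c+3]); o,d=ray(P,px); return o+d*z
def save(P,n): cv2.imwrite('pics/'+n,P['image'][:,:,::-1])
E
python3 - <<'E'
from h import *
np.set_printoptions(precision=4,suppress=True)
o=get_obs(); print({k:np.round(v,4) for k,v in o.items()})
for n in ['scene','top']:
    P=vision.camera(n); save(P,n+'1.png'); print(n, P['T'][:3,3])
    for t,z in [('control_box',0),('selector',.043),('tab_top',.089),('off_mark',.042),('plate_one_dot',.042),('plate_two_dots',.042),('plate_three_dots',.042),('start_button_top',None),('nut_m16',0),('tape_measure',0),('spanner_17',0)]:
        for r in vision.spot_point(P,t)[:2]:
            print(t,round(r['p'],2),np.round(r['centre'],1),'depth',dep(P,r['centre']), 'z',atz(P,r['centre'],z) if z is not None else '')
E
```

```text
{'time': np.float64(0.0), 'q': array([ 1.0235,  0.5285,  1.4339, -0.    ,  1.1814, -0.1785]), 'joint_velocities': array([ 0.0009, -0.0021, -0.0001, -0.0003,  0.0001,  0.002 ]), 'joint_torque': array([  0.0009, -44.0052, -17.6589,   0.0634,   0.0584,  -0.0002]), 'position': array([0.2249, 0.5824, 0.2216]), 'tool_rot': array([-0.4002,  0.5839,  0.3995,  0.5825]), 'ft_force': array([-0.265 ,  0.6394,  0.4805]), 'moment': array([-0.033 ,  0.0208,  0.0151]), 'grip_width': np.float64(0.087)}
scene [-0.0594 -0.3728  0.5531]
control_box 0.74 [306.  260.2] depth [ 0.4823 -0.0552  0.0411] z [ 0.5257 -0.0297  0.    ]
tab_top 0.82 [342.  228.4] depth [ 0.6213 -0.0621  0.0407] z [ 0.5571 -0.0914  0.089 ]
off_mark 0.71 [356.4 251.8] depth [ 0.5624 -0.1256  0.0418] z [ 0.5621 -0.1257  0.042 ]
off_mark 0.38 [353.5 232.3] depth [ 0.6186 -0.0911  0.0435] z [ 0.6206 -0.0903  0.042 ]
plate_one_dot 0.51 [309.3 218.8] depth [0.6104 0.0158 0.0426] z [0.6111 0.0162 0.042 ]
plate_one_dot 0.42 [309.9 265.7] depth [ 0.4495 -0.0832  0.063 ] z [ 0.4714 -0.0708  0.042 ]
plate_two_dots 0.6 [353.9 234.8] depth [ 0.
[... 1098 characters left out ...]
plate_one_dot 0.62 [268.3 180.9] depth [0.6247 0.0245 0.0451] z [0.6252 0.0244 0.042 ]
plate_two_dots 0.72 [320.  184.2] depth [ 0.617  -0.0909  0.0445] z [ 0.6174 -0.0913  0.042 ]
plate_three_dots 0.73 [291.5 174.6] depth [ 0.6388 -0.0274  0.045 ] z [ 0.6393 -0.0277  0.042 ]
start_button_top 0.54 [315.8 260.6] depth [ 0.4487 -0.0751  0.0639] z 
nut_m16 0.51 [366.7 274.7] depth [ 0.4141 -0.1997  0.0048] z [ 0.4138 -0.201   0.    ]
tape_measure 0.75 [382.4 217.3] depth [ 0.5431 -0.2326  0.032 ] z [ 0.5457 -0.2427  0.    ]
spanner_17 0.69 [210.7 170. ] depth [0.6574 0.1565 0.006 ] z [0.6586 0.1571 0.    ]
spanner_17 0.64 [319.9 208.3] depth [ 0.5631 -0.0898  0.0426] z [ 0.5676 -0.0965  0.    ]
```

Run:
```python
import cv2
for n in ['scene1','top1']:
    a=cv2.imread('pics/'+n+'.png'); c=a[140:340,190:430]; cv2.imwrite('pics/'+n+'c.png',cv2.resize(c,None,fx=3,fy=3,interpolation=3)[:600])
```

```text
(no output)
```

View pics/top1c.png

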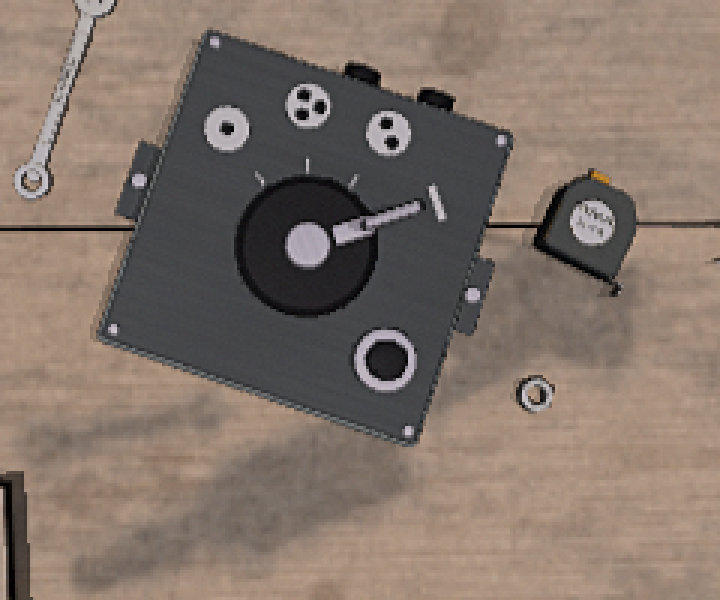

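View pics/scene1c.png

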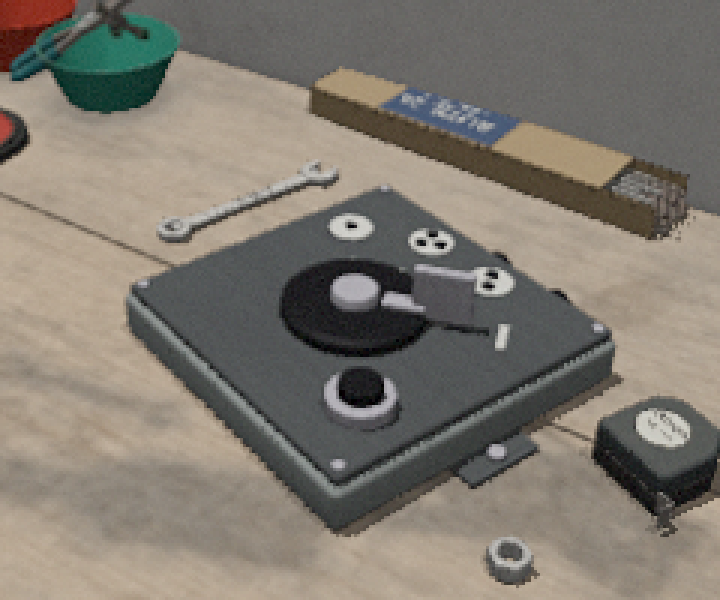

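The top view shows the tab pointing at the white bar at (335,205). The two-dot plate at (320,184) is the next position, 35° counter-clockwise, with three dots at (291,175) and one dot at (268,181). The button is at (316,261). Next I fit the box pose.

Run:
```python
from h import *
np.set_printoptions(precision=4,suppress=True)
a=np.radians
pol=lambda r,t:[r*np.cos(a(t)),r*np.sin(a(t))]
B=np.array([pol(.103,-52.5),pol(.105,-17.5),pol(.105,17.5),pol(.105,52.5),[-.06,-.08],[0,0]])
W=np.array([[.5695,-.124],[.6172,-.0911],[.639,-.0276],[.625,.0244],[.4487,-.0751],[.5305,-.0220]])
bm,wm=B.mean(0),W.mean(0); H=(B-bm).T@(W-wm); th=np.arctan2(H[0,1]-H[1,0],H[0,0]+H[1,1])
R=np.array([[np.cos(th),-np.sin(th)],[np.sin(th),np.cos(th)]]); t=wm-R@bm
print(np.degrees(th),t); print((B@R.T+t-W)*1000)
print('button',R@[-.06,-.08]+t)
n=lambda deg:np.degrees(th)+deg
print('tab off dir',n(-52.5),'target',n(-17.5))
print('tab top pred',t+.061*np.array([np.cos(a(n(-52.5))),np.sin(a(n(-52.5)))]))
from scipy.spatial.transform import Rotation as Ro
o=get_obs(); print(Ro.from_quat(o['tool_rot']).as_matrix())
```

```text
-21.15444438208336 [ 0.5349 -0.0243]
[[-5.6325  0.8381]
 [-0.3224  1.1897]
 [ 0.6667 -3.4176]
 [-0.445   5.8958]
 [ 1.3529 -2.1809]
 [ 4.3802 -2.325 ]]
button [ 0.4501 -0.0773]
tab off dir -73.65444438208335 target -38.654444382083355
tab top pred [ 0.552  -0.0829]
[[-0.     -0.9328  0.3605]
 [-0.      0.3605  0.9328]
 [-1.     -0.     -0.    ]]
```

Run:
```python
from h import *
np.set_printoptions(precision=4,suppress=True)
P=vision.camera('top'); g=cv2.cvtColor(P['image'],cv2.COLOR_RGB2GRAY)
m=np.zeros_like(g); m[150:300,220:365]=(g[150:300,220:365]>140)
n,l,s,c=cv2.connectedComponentsWithStats(m)
for i in range(1,n):
    if s[i,4]>=6:
        ys,xs=np.where(l==i); pts=np.stack([xs,ys],1).astype(np.float32); h=cv2.minAreaRect(pts)[0]
        print(s[i],h,dep(P,h),'z42',atz(P,h,.0445),'z63',atz(P,h,.063)[:2])
# tab by depth
O=[]
for r in range(150,300):
  for q in range(220,365):
    p=dep(P,(q,r))
    if .075<p[2]<.1:O.append(p)
O=np.array(O);print(len(O),O.mean(0)); u,s_,v=np.linalg.svd(O[:,:2]-O[:,:2].mean(0));print(v[0],np.degrees(np.arctan2(v[0][1],v[0][0])),O.min(0),O.max(0))
```

```text
[220 150  38  45 843] (238.5, 172.0) [ 0.654   0.0926 -0.0014] z42 [0.645  0.0905 0.0445] z63 [0.6414 0.0897]
[ 267  150   98   36 1037] (315.4999694824219, 167.49998474121094) [ 0.6583 -0.0841  0.028 ] z42 [ 0.6549 -0.0816  0.0445] z63 [ 0.6511 -0.0789]
[260 153   3   3   7] (261.0, 154.0) [0.6865 0.0403 0.0419] z42 [0.6858 0.0403 0.0445] z63 [0.6814 0.0405]
[285 168  15  14 106] (292.0, 174.5) [ 0.6389 -0.0285  0.0456] z42 [ 0.6391 -0.0286  0.0445] z63 [ 0.6356 -0.0269]
[258 176  15  14 147] (265.0, 182.5) [0.621  0.0318 0.0456] z42 [0.6212 0.0318 0.0445] z63 [0.6181 0.0322]
[312 177  15  15 131] (319.3000183105469, 183.90000915527344) [ 0.6176 -0.0893  0.045 ] z42 [ 0.6177 -0.0893  0.0445] z63 [ 0.6146 -0.0864]
[356 185   2   3   6] (356.5, 186.0) [ 0.6131 -0.1736  0.0419] z42 [ 0.6127 -0.1729  0.0445] z63 [ 0.6097 -0.1683]
[353 189  12  25 160] (358.5, 201.0) [ 0.5845 -0.1881 -0.0018] z42 [ 0.5789 -0.1763  0.0445] z63 [ 0.5766 -0.1716]
[220 196  13  19 142] (226.0, 205.0) [ 0.5766  0.1215 -0.002 ] z42 [0.5713 0.118  0.0445] z63 [0.5692 0.1166]
[234 198   5   4  16] (236.0, 199.5)
[... 1782 characters left out ...]
03  0.0699 -0.0018] z42 [0.3942 0.069  0.0445] z63 [0.3958 0.0687]
[220 292   9   8  42] (223.61541748046875, 295.4230651855469) [ 0.371   0.1262 -0.0027] z42 [0.3759 0.1225 0.0445] z63 [0.3779 0.121 ]
[231 292   7   4  15] (233.79417419433594, 293.82354736328125) [ 0.3744  0.1032 -0.0017] z42 [0.3791 0.1007 0.0445] z63 [0.3809 0.0996]
[229 297   5   3   9] (230.95001220703125, 298.3500061035156) [ 0.3644  0.1096 -0.0018] z42 [0.3696 0.1067 0.0445] z63 [0.3717 0.1056]
[235 298   6   2   8] (237.5, 298.5) [ 0.3639  0.0948 -0.0019] z42 [0.3691 0.0927 0.0445] z63 [0.3712 0.0918]
69 [ 0.5524 -0.0833  0.0869]
[ 0.3233 -0.9463] -71.13954954827676 [ 0.5445 -0.1026  0.0825] [ 0.5612 -0.0659  0.0883]
```

View pics/top1.png

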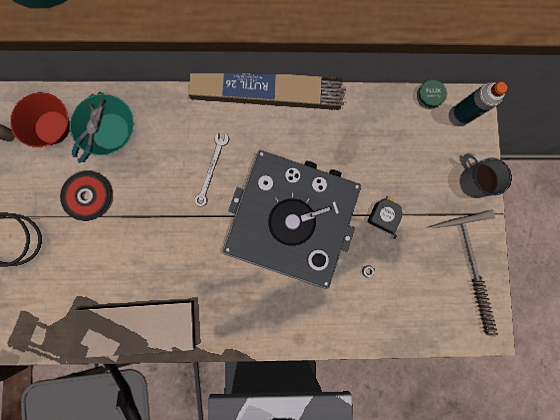

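View pics/scene1.png

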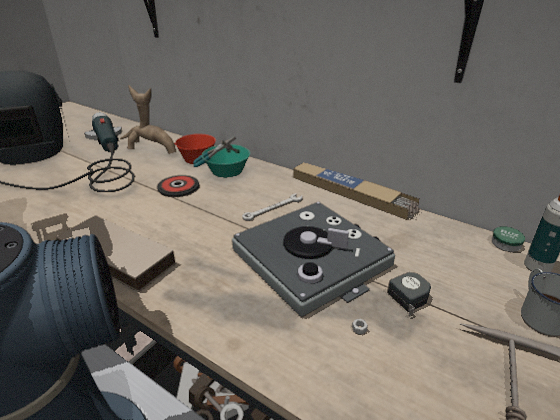

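Path is clear. Moving over in steps with the jaws shut.

Call:
step_arm(slide=[[0.2, -0.48, 0], [0.42, -0.97, 0], [0.42, -0.97, 0]], turn=[[0, 0, 0.011], [0, 0, 0.022], [0, 0, 0.022]], jaw=0, newtons=10)

```text
time: 1.55
position: [0.2679, 0.4814, 0.2222]
tool_rot: [-0.439, 0.556, 0.438, 0.553]
ft_force: [0.6, 0.6, 0.3]
grip_width: 0.0702
```

Call:
step_arm(slide=[[0.2, -0.48, 0], [0.42, -0.97, 0], [0.42, -0.97, 0]], turn=[[0, 0, 0.011], [0, 0, 0.022], [0, 0, 0.022]])

```text
time: 1.85
position: [0.3104, 0.3855, 0.2226]
tool_rot: [-0.476, 0.524, 0.475, 0.523]
ft_force: [-0.2, 0.5, -0.4]
grip_width: 0.0467
```

Call:
step_arm(slide=[[0.2, -0.48, 0], [0.42, -0.97, 0], [0.42, -0.97, 0]], turn=[[0, 0, 0.011], [0, 0, 0.022], [0, 0, 0.022]])

```text
time: 2.15
position: [0.3533, 0.2894, 0.2228]
tool_rot: [0.511, -0.49, -0.51, -0.49]
ft_force: [0.2, 1.0, -0.3]
grip_width: 0.0232
```

Call:
step_arm(slide=[[0.2, -0.48, 0], [0.42, -0.97, 0], [0.42, -0.97, 0]], turn=[[0, 0, 0.011], [0, 0, 0.022], [0, 0, 0.022]])

```text
time: 2.45
position: [0.3963, 0.1927, 0.223]
tool_rot: [0.543, -0.453, -0.542, -0.454]
ft_force: [-0.8, -0.2, 1.0]
grip_width: 0.0029
```

Call:
step_arm(slide=[[0.2, -0.48, 0], [0.42, -0.97, 0], [0.42, -0.97, 0]], turn=[[0, 0, 0.011], [0, 0, 0.022], [0, 0, 0.022]])

```text
time: 2.75
position: [0.439, 0.0957, 0.2231]
tool_rot: [0.574, -0.414, -0.571, -0.416]
ft_force: [-0.8, 0.6, -0.5]
grip_width: 0.0006
```

Call:
step_arm(slide=[[0.2, -0.48, 0], [0.42, -0.97, 0], [0.42, -0.97, 0]], turn=[[0, 0, 0.011], [0, 0, 0.022], [0, 0, 0.022]])

```text
time: 3.05
position: [0.4814, -0.0016, 0.2231]
tool_rot: [0.602, -0.374, -0.598, -0.375]
ft_force: [0.4, -0.0, -0.2]
grip_width: 0.0008
```

Call:
step_arm(slide=[[0.2, -0.48, 0], [0.42, -0.965, 0], [0.42, -0.965, 0], [0.42, -0.965, 0]], turn=[[0, 0, 0.011], [0, 0, 0.0236], [0, 0, 0.0236], [0, 0, 0.0236]])

```text
time: 3.45
position: [0.52, -0.0946, 0.2222]
tool_rot: [-0.626, 0.328, 0.627, 0.328]
ft_force: [0.2, 0.7, -0.7]
grip_width: 0.0004
```

Run:
```python
from h import *
np.set_printoptions(precision=4,suppress=True)
o=get_obs(); print(o['time'],o['position'],o['q'],o['ft_force'],o['grip_width'])
from scipy.spatial.transform import Rotation as Ro
print(Ro.from_quat(o['tool_rot']).as_matrix())
P=vision.camera('wrist'); save(P,'w1.png')
for t,z in [('tab_top',.089),('plate_two_dots',.042),('plate_three_dots',.042),('plate_one_dot',.042),('off_mark',.042),('start_button_top',.064)]:
    for r in vision.spot_point(P,t)[:1]: print(t,r['p'],r['centre'],dep(P,r['centre']),atz(P,r['centre'],z))
```

```text
3.45 [ 0.52   -0.0946  0.2222] [-0.3922  0.3988  1.6736  0.0013  1.07   -2.5695] [ 0.2448  0.704  -0.6783] 0.0003912274376838928
[[-0.0003 -0.8221 -0.5694]
 [ 0.0014 -0.5694  0.8221]
 [-1.     -0.0005  0.0013]]
tab_top 0.82 [268.8, 230.5] [ 0.5512 -0.0867  0.089 ] [ 0.5512 -0.0867  0.089 ]
plate_two_dots 0.71 [235.9, 256.8] [ 0.4963 -0.1276  0.299 ] [ 0.6173 -0.0922  0.042 ]
off_mark 0.91 [233.7, 207.4] [ 0.5657 -0.1277  0.0428] [ 0.5659 -0.1277  0.042 ]
start_button_top 0.73 [327.8, 145.1] [ 0.448  -0.0847  0.0643] [ 0.448  -0.0846  0.064 ]
```

View pics/w1.png

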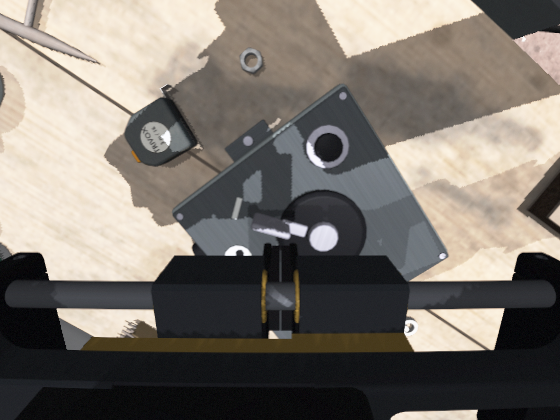

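The wrist view agrees with the top view to about 3 mm: tab at (269,231), off bar at (234,207), button at (328,145). I'm descending beside the tab on its near side.

Call:
step_arm(slide=[[-0.03, -0.02, -0.45], [-0.03, -0.02, -0.9], [-0.03, -0.02, -0.9]], turn=[[0, 0, 0], [0, 0, 0], [0, 0, 0]])

```text
time: 4.1
position: [0.5117, -0.0953, 0.1278]
tool_rot: [-0.622, 0.327, 0.632, 0.327]
ft_force: [-1.1, 0.2, -1.0]
grip_width: 0.0005
```

Call:
step_arm(slide=[[0, 0, -0.2], [0, 0, -0.4], [0, 0, -0.6], [0, 0, -0.6]], turn=[[0, 0, 0], [0, 0, 0], [0, 0, 0], [0, 0, 0]])

```text
time: 4.5
position: [0.5158, -0.0971, 0.0725]
tool_rot: [-0.626, 0.327, 0.628, 0.327]
ft_force: [0.8, 0.6, 0.3]
grip_width: 0.0007
```

Run:
```python
from h import *
np.set_printoptions(precision=4,suppress=True)
o=get_obs(); print(o['time'],o['position'],o['q'],o['ft_force'])
for n in ['scene','wrist']:
    P=vision.camera(n); save(P,n+'2.png')
    a=P['image'][:,:,::-1]
    if n=='scene': cv2.imwrite('pics/scene2c.png',cv2.resize(a[140:340,190:430],None,fx=3,fy=3))
```

```text
4.5 [ 0.5158 -0.0971  0.0725] [-0.3991  0.6287  1.8054  0.0001  0.7097 -2.5789] [0.8395 0.553  0.3146]
```

View pics/scene2c.png

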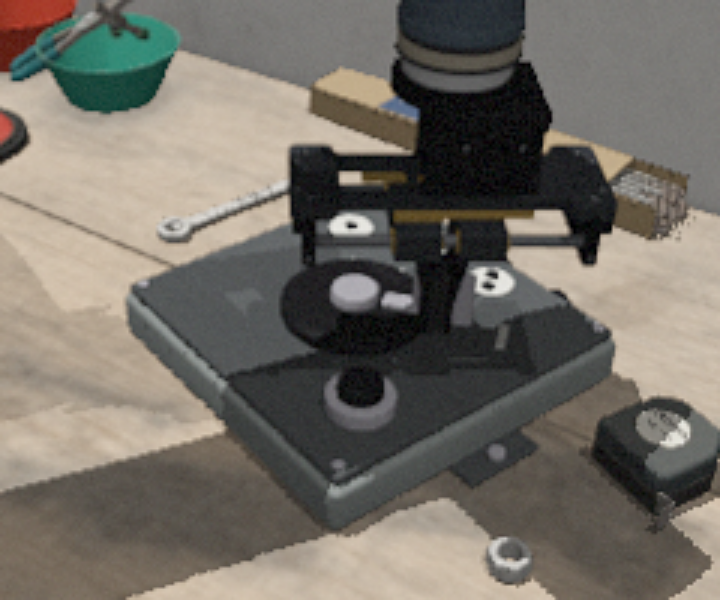

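View pics/wrist2.png

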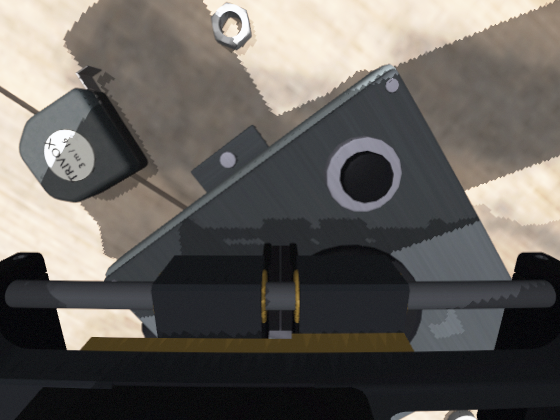

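Call:
step_arm(slide=[[0.06, 0.02, -0.02], [0.12, 0.04, -0.02], [0.16, 0.05, -0.02], [0.2, 0.065, -0.02], [0.235, 0.075, -0.02], [0.265, 0.08, -0.02], [0.3, 0.09, -0.02], [0.33, 0.095, -0.02], [0.33, 0.095, -0.02]], turn=[[0, 0, 0], [0, 0, 0], [0, 0, 0], [0, 0, 0], [0, 0, 0], [0, 0, 0], [0, 0, 0], [0, 0, 0], [0, 0, 0]])

```text
time: 5.5
position: [0.5476, -0.0873, 0.0701]
tool_rot: [-0.625, 0.327, 0.628, 0.327]
ft_force: [-5.4, 0.2, 1.9]
grip_width: 0.0003
```

Call:
step_arm(slide=[[0.03, 0.005, 0], [0.06, 0.015, 0], [0.085, 0.025, 0], [0.11, 0.035, 0], [0.13, 0.045, 0], [0.15, 0.055, 0], [0.15, 0.055, 0]], turn=[[0, 0, 0], [0, 0, 0], [0, 0, 0], [0, 0, 0], [0, 0, 0], [0, 0, 0], [0, 0, 0]])

```text
time: 6.2
position: [0.5652, -0.0826, 0.0707]
tool_rot: [0.627, -0.327, -0.626, -0.327]
ft_force: [0.1, -0.5, -0.2]
grip_width: 0.0002
```

Run:
```python
from h import *
np.set_printoptions(precision=4,suppress=True)
o=get_obs(); print(o['time'],o['position'],o['q'],o['ft_force'])
P=vision.camera('scene'); a=P['image'][:,:,::-1]; cv2.imwrite('pics/scene3c.png',cv2.resize(a[140:340,190:430],None,fx=3,fy=3))
P=vision.camera('top'); a=P['image'][:,:,::-1]; cv2.imwrite('pics/top3c.png',cv2.resize(a[140:340,190:430],None,fx=3,fy=3))
```

```text
6.2 [ 0.5652 -0.0826  0.0707] [-0.3407  0.6706  1.6909  0.0002  0.7785 -2.5207] [ 0.1091 -0.4968 -0.1714]
```

View pics/scene3c.png

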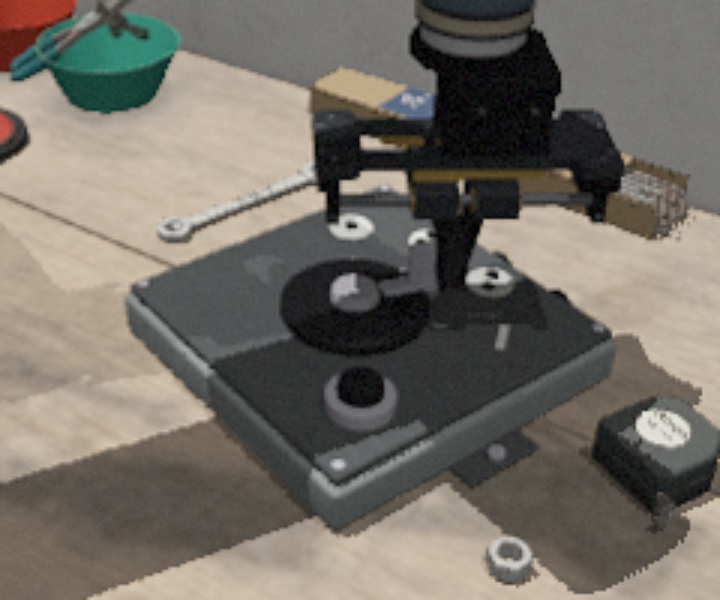

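View pics/top3c.png

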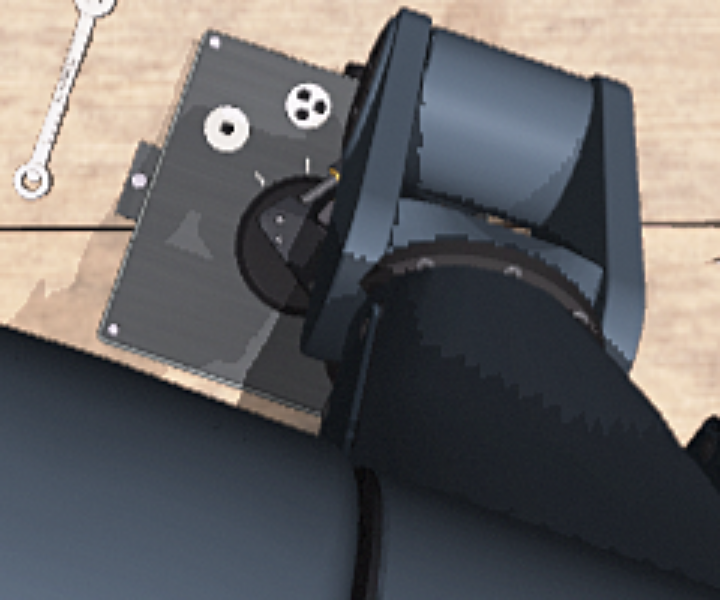

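Contact force went to zero, so the tab should have clicked over. I'll back off, raise and check.

Call:
step_arm(slide=[[-0.15, -0.1, 0], [-0.2, -0.15, 0.3], [-0.4, -0.15, 0.7], [-0.6, -0.15, 0.8], [-0.9, -0.1, 0.8], [-1, 0, 0.8], [-1, 0, 0.8]], turn=[[0, 0, 0], [0, 0, 0], [0, 0, 0], [0, 0, 0], [0, 0, 0], [0, 0, 0], [0, 0, 0]])

```text
time: 7.0
position: [0.4623, -0.0811, 0.1505]
tool_rot: [-0.626, 0.327, 0.628, 0.327]
ft_force: [0.8, -0.4, -0.5]
grip_width: 0.0004
```

Run:
```python
from h import *
np.set_printoptions(precision=4,suppress=True)
o=get_obs(); print(o['time'],o['position'],o['q'],o['ft_force'])
P=vision.camera('scene'); a=P['image'][:,:,::-1]; cv2.imwrite('pics/scene4c.png',cv2.resize(a[140:340,190:430],None,fx=3,fy=3))
for t,z in [('tab_top',.089),('plate_two_dots',.042),('start_button_top',.064)]:
    for r in vision.spot_point(P,t)[:1]: print(t,r['p'],r['centre'],dep(P,r['centre']),atz(P,r['centre'],z))
P=vision.camera('wrist'); save(P,'wrist4.png')
for t,z in [('tab_top',.089),('plate_two_dots',.042),('start_button_top',.064)]:
    for r in vision.spot_point(P,t)[:1]: print(t,r['p'],r['centre'],dep(P,r['centre']),atz(P,r['centre'],z))
```

```text
7.0 [ 0.4623 -0.0811  0.1505] [-0.4126  0.4369  1.8864  0.0005  0.8207 -2.5927] [ 0.7693 -0.3948 -0.5439]
tab_top 0.59 [338.4, 218.4] [ 0.6489 -0.0382  0.0431] [ 0.5852 -0.0683  0.089 ]
plate_two_dots 0.49 [356.9, 232.2] [ 0.6226 -0.0972  0.0439] [ 0.6251 -0.0962  0.042 ]
start_button_top 0.5 [308.3, 261.9] [ 0.458  -0.0746  0.0623] [ 0.4562 -0.0756  0.064 ]
start_button_top 0.84 [288.7, 198.8] [ 0.4496 -0.0859  0.0642] [ 0.4497 -0.0858  0.064 ]
```

View pics/scene4c.png

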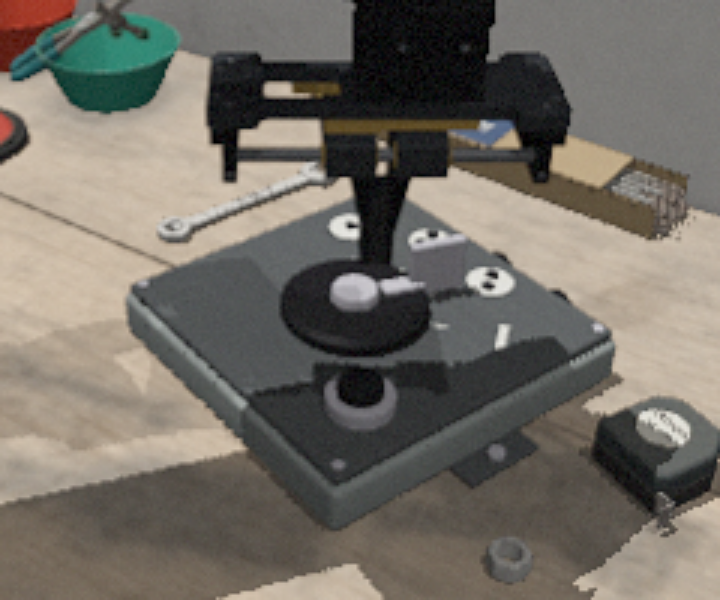

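View pics/wrist4.png

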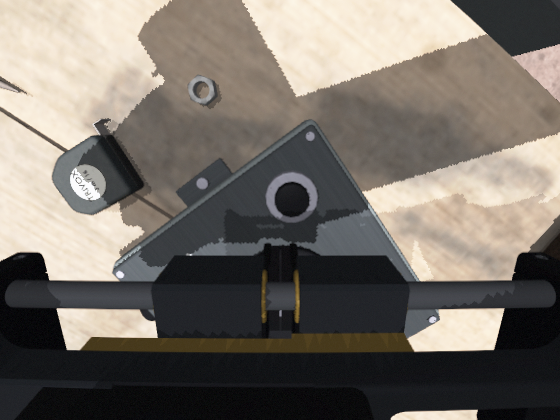

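The scene view shows the tab top at about (.585,-.068). That is -38° from the axis, on the two-dot plate's line (-37°), so the selector is set. The button centre is about (.450,-.083), top at 0.064. Now I press it.

Call:
step_arm(slide=[[-0.125, -0.015, -0.2], [-0.125, -0.015, -0.45], [-0.125, -0.015, -0.65], [-0.125, -0.015, -0.78], [-0.125, -0.015, -0.78], [-0.125, -0.015, -0.78]], turn=[[0, 0, 0], [0, 0, 0], [0, 0, 0], [0, 0, 0], [0, 0, 0], [0, 0, 0]])

```text
time: 8.0
position: [0.452, -0.0842, 0.0724]
tool_rot: [-0.627, 0.327, 0.627, 0.327]
ft_force: [-0.9, 1.0, -0.0]
grip_width: 0.0002
```

Run:
```python
from h import *
np.set_printoptions(precision=4,suppress=True)
P=vision.camera('scene'); a=P['image'][:,:,::-1]; cv2.imwrite('pics/scene5c.png',cv2.resize(a[210:310,250:370],None,fx=6,fy=6))
```

```text
(no output)
```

View pics/scene5c.png

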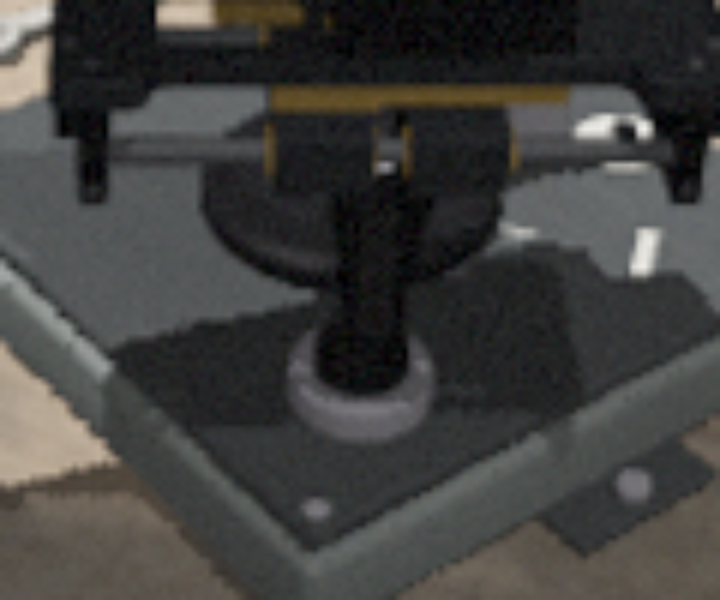

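Fingers are centred over the button. I'm going down slowly.

Call:
step_arm(slide=[[0, 0, -0.04], [0, 0, -0.07], [0, 0, -0.09], [0, 0, -0.11], [0, 0, -0.11]], turn=[[0, 0, 0], [0, 0, 0], [0, 0, 0], [0, 0, 0], [0, 0, 0]])

```text
time: 8.55
position: [0.452, -0.0841, 0.0616]
tool_rot: [0.627, -0.327, -0.627, -0.327]
ft_force: [-0.4, -0.7, 2.9]
grip_width: 0.0007
```

Call:
step_arm(slide=[[0, 0, -0.015], [0, 0, -0.03], [0, 0, -0.04], [0, 0, -0.04], [0, 0, -0.04]], turn=[[0, 0, 0], [0, 0, 0], [0, 0, 0], [0, 0, 0], [0, 0, 0]])

```text
time: 9.05
position: [0.452, -0.0841, 0.0583]
tool_rot: [0.627, -0.327, -0.627, -0.327]
ft_force: [-0.7, -0.5, 11.1]
grip_width: 0.0004
```

Call:
step_arm(slide=[[0, 0, -0.01], [0, 0, -0.01], [0, 0, -0.01]], turn=[[0, 0, 0], [0, 0, 0], [0, 0, 0]])

```text
time: 9.35
position: [0.452, -0.0841, 0.0581]
tool_rot: [0.627, -0.327, -0.626, -0.327]
ft_force: [-1.6, 0.7, 19.2]
grip_width: 0.0009
```

Call:
step_arm(slide=[[0, 0, 0.1], [0, 0, 0.4], [0, 0, 0.9], [-0.3, -0.2, 1], [-0.6, -0.4, 1], [-0.6, -0.4, 1]], turn=[[0, 0, 0], [0, 0, 0], [0, 0, 0], [0, 0, 0], [0, 0, 0], [0, 0, 0]])

```text
time: 9.95
position: [0.3884, -0.1243, 0.1567]
tool_rot: [-0.625, 0.328, 0.627, 0.328]
ft_force: [-0.6, 0.4, 0.3]
grip_width: 0.0004
```

Run:
```python
from h import *
np.set_printoptions(precision=4,suppress=True)
o=get_obs(); print(o['time'],o['position'],o['ft_force'])
P=vision.camera('scene'); a=P['image'][:,:,::-1]; cv2.imwrite('pics/scene6c.png',cv2.resize(a[140:340,190:430],None,fx=3,fy=3))
for t,z in [('tab_top',.089),('nut_m16',0),('tape_measure',0),('spanner_17',0)]:
    for r in vision.spot_point(P,t)[:1]: print(t,r['p'],r['centre'],atz(P,r['centre'],z))
P=vision.camera('wrist'); save(P,'wrist6.png')
r=vision.spot_point(P,'start_button_top')
if r:
  c=r[0]['centre'];print(r[0]['p'],c,dep(P,c),'row z',[round(float(dep(P,(c[0]+k,c[1]))[2]),4) for k in range(-36,37,4)])
```

```text
9.95 [ 0.3884 -0.1243  0.1567] [-0.5502  0.3642  0.327 ]
tab_top 0.95 [337.9, 216.8] [ 0.59   -0.0646  0.089 ]
nut_m16 0.61 [357.6, 330.5] [ 0.414  -0.2046  0.    ]
tape_measure 0.65 [307.8, 242.2] [0.5823 0.0007 0.    ]
spanner_17 0.69 [272.0, 207.3] [0.6572 0.1551 0.    ]
```

View pics/scene6c.png

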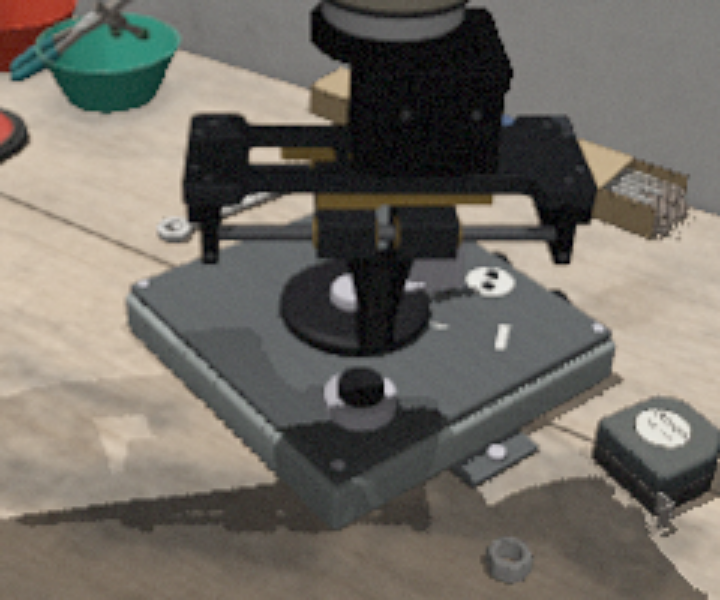

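View pics/wrist6.png

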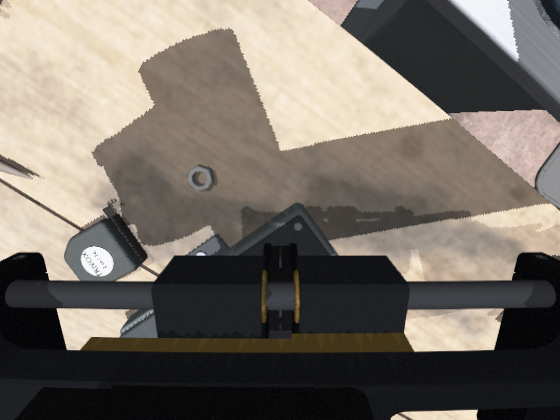

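The stop was hard at z=0.058, with 19 N against the button's 5 N spring. I'll move the arm aside and check button height and selector angle from above.

Call:
step_arm(slide=[[0, 0, 0.5], [0, 0.4, 0.8], [0, 0.9, 0.8], [0, 1, 0.8]], turn=[[0, 0, 0], [0, 0, 0], [0, 0, 0], [0, 0, 0]])

```text
time: 10.7
position: [0.3909, -0.02, 0.237]
tool_rot: [-0.627, 0.325, 0.628, 0.326]
ft_force: [-0.1, -0.0, -0.5]
grip_width: 0.0006
```

Call:
step_arm(slide=[[-0.1, 0.4, 0], [-0.1, 0.9, 0], [-0.1, 1, 0]], turn=[[0, 0, 0], [0, 0, 0], [0, 0, 0]])

```text
time: 11.0
position: [0.3804, 0.0798, 0.236]
tool_rot: [-0.627, 0.325, 0.629, 0.325]
ft_force: [-0.5, 0.4, -1.1]
grip_width: 0.0005
```

Call:
step_arm(slide=[[-0.1, 0.4, 0], [-0.1, 0.9, 0], [-0.1, 1, 0]], turn=[[0, 0, 0], [0, 0, 0], [0, 0, 0]])

```text
time: 11.3
position: [0.3716, 0.1793, 0.2362]
tool_rot: [-0.628, 0.325, 0.628, 0.326]
ft_force: [0.6, -1.3, -0.1]
grip_width: 0.0006
```

Call:
step_arm(slide=[[-0.1, 0.4, 0], [-0.1, 0.9, 0], [-0.1, 1, 0], [-0.1, 1, 0]], turn=[[0, 0, 0], [0, 0, 0], [0, 0, 0], [0, 0, 0]])

```text
time: 11.7
position: [0.3622, 0.2766, 0.236]
tool_rot: [0.628, -0.326, -0.627, -0.326]
ft_force: [0.4, -1.1, -0.3]
grip_width: 0.0006
```

Run:
```python
from h import *
np.set_printoptions(precision=4,suppress=True)
o=get_obs(); print(o['time'],o['position'],o['ft_force'])
P=vision.camera('top'); a=P['image'][:,:,::-1]; cv2.imwrite('pics/top7c.png',cv2.resize(a[140:340,190:430],None,fx=3,fy=3))
for t,z in [('tab_top',.089),('plate_two_dots',.042),('nut_m16',0),('tape_measure',0),('spanner_17',0)]:
    for r in vision.spot_point(P,t)[:1]: print(t,r['p'],r['centre'],atz(P,r['centre'],z))
z=lambda P,q,r:(P['T']@np.r_[(lambda o,d:o)(*ray(P,(q,r))),1])
def hz(P,q,r):
    o,d=ray(P,(q,r)); return round(float((o+d*P['depth'][r,q])[2])*1000,1)
print('button line top',[hz(P,q,260) for q in range(304,333)])
P=vision.camera('scene')
r=vision.spot_point(P,'tab_top')[0]; print(r['p'],atz(P,r['centre'],.089))
print('scene col',[hz(P,311,q) for q in range(255,285)])
```

```text
11.7 [0.3622 0.2766 0.236 ] [ 0.4296 -1.0685 -0.3169]
tab_top 0.62 [310.0, 195.9] [ 0.5848 -0.062   0.089 ]
plate_two_dots 0.48 [320.2, 181.8] [ 0.6228 -0.0919  0.042 ]
nut_m16 0.38 [365.6, 273.7] [ 0.4161 -0.1985  0.    ]
tape_measure 0.71 [384.8, 216.2] [ 0.5482 -0.2484  0.    ]
spanner_17 0.74 [210.8, 169.0] [0.661  0.1569 0.    ]
button line top [40.7, 43.4, 39.4, 39.6, 53.2, 53.7, 52.2, 52.9, 60.9, 62.7, 62.8, 61.2, 62.0, 65.2, 61.4, 64.1, 61.7, 67.1, 63.4, 65.0, 939.0, 63.4, 53.0, 54.1, 53.1, 42.7, 41.9, 40.1, 38.7]
0.91 [ 0.5819 -0.0635  0.089 ]
scene col [50.3, 47.0, 45.4, 40.2, 40.8, 40.9, 41.1, 63.0, 64.0, 64.3, 63.1, 61.9, 63.0, 63.4, 61.9, 63.3, 62.6, 61.2, 58.4, 54.9, 52.8, 52.1, 52.2, 52.6, 50.5, 48.1, 46.8, 43.7, 42.4, 41.0]
```

View pics/top7c.png

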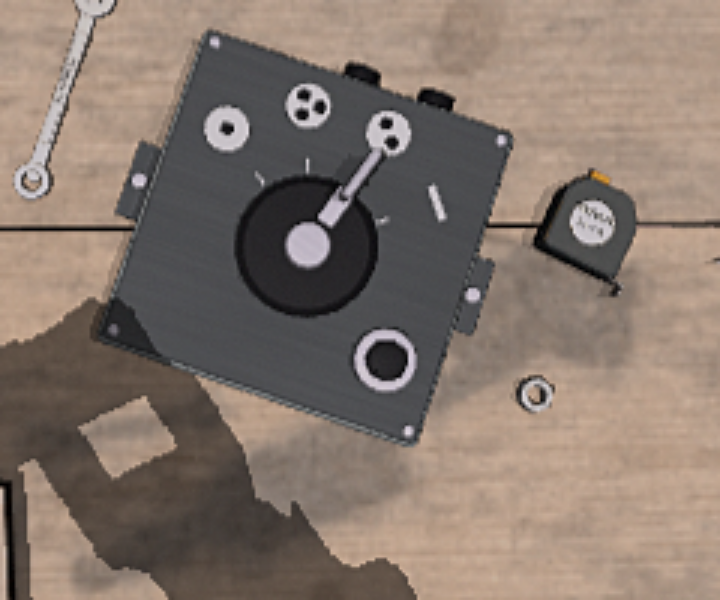

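The tab points at the two-dot plate, at (388,133) in the crop, and the other items haven't moved. The button is up at about 63 mm. The housing top is at about 53 mm, so the stop at 58 mm was the button's own bottom.

```bash
python3 -c "
from rig import hand_in; print(hand_in())"
```

```text
the job is handed in; nothing more can be done
None
```

The selector now points at the two-dot plate, the button has been pressed and released, and the job is handed in at about 11.8 s. No verdict was reported.

- **Selector:** I pushed the tab 35° counter-clockwise with the shut fingertips. The readings between moves showed about 5.7 N while pushing, then near zero once it clicked over. In the last top view the tab points at the two-dot plate: the tab lies at about -35° from the axis and the plate at about -37°. That is within the 10 mm allowance.
- **Button:** I then pressed it to a hard stop at z = 0.058 m with 19 N, well above its 5 N spring. The housing top measures about 5 mm lower, so the stop was the button's own bottom. Afterwards its top read about 63 mm, so it is up again.
- **Other items:** In the top view the nut, tape measure and spanner look unmoved. The networks' positions for them agree with the start to about 2–6 mm, which is within their noise.
- **Disagreements:**
  - In one late scene view the network put the tape measure on the box, but the picture showed it in its place.
  - The first box fit had errors of up to 6 mm, so I measured again from the image blobs. Those agreed with the wrist camera to about 3 mm.

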